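# Sift the baking balls from the pastry cutters

### The job

Take the sieve by its wooden handle, lift it just clear of the white tub it rests on, and shake it side to side across its slats until all six ceramic baking balls have dropped through into the tub. Then set the sieve, with both pastry cutters still in it, down gently and flat in the middle of the round black pan and let go, without disturbing the other things on the table.

Things in the scene. Friction and masses are not known exactly. Their poses are not given: they have to be found in the camera images.
- tub: White open plastic tub, 200 mm (its x) by 270 mm (its y) outside, 90 mm high, 5 mm walls and floor, fixed to the table. Origin: centre of its underside, on the table; z up. It stands on the robot's left or right, turned up to 0.35 rad.
- sieve: Aluminium box sieve, 158 mm (its x) by 154 mm (its y) outside, walls 50 mm high, 0.3 to 0.55 kg empty, loaded 0.17 kg more. Origin: centre of its underside; z up, axes along the tub's at the start, when its underside hangs 60 mm above the table. Held clear of the rim over the middle of the tub it has about 55 mm of room on each side along y, 16 mm along x.
- floor (a point): Centre of the sieve's floor, level with the slats' tops, 5 mm above the underside. Two flat slats, 22 mm wide, run along x and leave three slots 30 mm wide (in y). Balls on the slats roll off only when the sieve is shaken along its y, at 2 to 3 m/s2 or more (such as 20 strokes of 60 mm, each within 0.3 s), or tipped beyond 0.2 rad. Axes as the sieve's.
- lug (a point): Outer end of the sieve's +x lug, at its underside, 115 mm from the sieve's centre and 30 mm above its underside. Like the -x lug it is 60 mm wide and rests on one of the tub's two long walls at the start.
- handle (a point): Centre of the sieve's wooden bridge handle: a straight bar over the middle of the sieve along the sieve's x, clear length about 145 mm between its posts, 16 mm wide (along y), 20 mm tall, centre 115 mm above the sieve's underside, 65 mm above the wall tops. To be gripped across its width from above. Axes as the sieve's.
- pan: Round black pizza pan, 296 mm across the rim, 20 mm high, flat floor about 264 mm across and 4 mm thick, fixed to the table on the side opposite the tub. Origin: centre of its underside on the table; z up.
- ball0_center (a point): Centre of a terracotta-coloured ceramic baking ball, 22 mm across, 13 g; at the start it lies on a slat of the sieve. It rolls, so its axes mean nothing.
- ball1_center (a point): Centre of a terracotta-coloured ceramic baking ball, 22 mm across, 13 g; at the start it lies on a slat of the sieve. It rolls, so its axes mean nothing.
- ball2_center (a point): Centre of a terracotta-coloured ceramic baking ball, 22 mm across, 13 g; at the start it lies on a slat of the sieve. It rolls, so its axes mean nothing.
- ball3_center (a point): Centre of a terracotta-coloured ceramic baking ball, 22 mm across, 13 g; at the start it lies on a slat of the sieve. It rolls, so its axes mean nothing.
- ball4_center (a point): Centre of a terracotta-coloured ceramic baking ball, 22 mm across, 13 g; at the start it lies on a slat of the sieve. It rolls, so its axes mean nothing.
- ball5_center (a point): Centre of a terracotta-coloured ceramic baking ball, 22 mm across, 13 g; at the start it lies on a slat of the sieve. It rolls, so its axes mean nothing.
- cutter0_mid (a point): Brass round pastry cutter, a ring open at both ends, 68 mm across, 40 mm high, 45 g; centre, half-way up. At the start it stands on the slats in the sieve; too large for the slots.
- cutter1_mid (a point): Red round pastry cutter, a ring open at both ends, 68 mm across, 40 mm high, 45 g; centre, half-way up. At the start it stands on the slats in the sieve; too large for the slots.
- canister: Yellow canister with green foot and lid, 132 mm across, 180 mm high, loose, beyond the tub and pan. Origin: centre of its underside. Bystander.
- oil: Green glass oil bottle, 64 mm across, 230 mm high, loose, at the back. Origin: centre of its underside. Bystander.
- mill: Dark wooden pepper mill, 56 mm across, 175 mm high, loose, at the left side. Origin: centre of its underside. Bystander.
- scraper: Dough scraper lying flat, dark steel blade and black grip, 112 by 150 mm, 18 mm high, loose, at the right side. Origin: centre of its underside. Bystander.
- tin: Small red spice tin, 44 mm across, 55 mm high, loose, standing between tub and pan. Origin: centre of its underside. Bystander.
Things that resemble listed ones, but are neither listed nor needed, are in the scene too. Leave any red look-alike of the sieve alone. What is shaped like the part that bears cutter0_mid but blue is not meant.

How it is judged:
On the way, in this order (a step that is already met when the one before it is completed fails the run):
1. the sieve is lifted clear of the tub's rim (its underside more than 68 mm above the table), still over the tub, before all the balls have dropped (z of sieve in the frame of tub above 0.068 m and horizontal distance between sieve and tub below 0.12 m), for 0.2 s.
2. all six balls have dropped into the tub while the sieve is still held up clear of it (x of ball0_center in the frame of tub between -0.1 and 0.1 m and y of ball0_center in the frame of tub between -0.135 and 0.135 m and z of ball0_center in the frame of tub between -0.005 and 0.05 m and x of ball1_center in the frame of tub between -0.1 and 0.1 m and y of ball1_center in the frame of tub between -0.135 and 0.135 m and z of ball1_center in the frame of tub between -0.005 and 0.05 m and x of ball2_center in the frame of tub between -0.1 and 0.1 m and y of ball2_center in the frame of tub between -0.135 and 0.135 m and z of ball2_center in the frame of tub between -0.005 and 0.05 m and x of ball3_center in the frame of tub between -0.1 and 0.1 m and y of ball3_center in the frame of tub between -0.135 and 0.135 m and z of ball3_center in the frame of tub between -0.005 and 0.05 m and x of ball4_center in the frame of tub between -0.1 and 0.1 m and y of ball4_center in the frame of tub between -0.135 and 0.135 m and z of ball4_center in the frame of tub between -0.005 and 0.05 m and x of ball5_center in the frame of tub between -0.1 and 0.1 m and y of ball5_center in the frame of tub between -0.135 and 0.135 m and z of ball5_center in the frame of tub between -0.005 and 0.05 m and x of cutter0_mid in the frame of sieve between -0.077 and 0.077 m and y of cutter0_mid in the frame of sieve between -0.075 and 0.075 m and z of cutter0_mid in the frame of sieve between -0.005 and 0.06 m and x of cutter1_mid in the frame of sieve between -0.077 and 0.077 m and y of cutter1_mid in the frame of sieve between -0.075 and 0.075 m and z of cutter1_mid in the frame of sieve between -0.005 and 0.06 m and z of sieve in the frame of tub above 0.065 m), for 0.2 s.
At the end, for the whole second after the job is handed in: All six balls lie in the tub; both cutters are inside the sieve; the sieve stands level (within 0.08 rad) and still on the floor of the round pan, its centre within 40 mm of the pan's centre, and is released (x of ball0_center in the frame of tub between -0.1 and 0.1 m and y of ball0_center in the frame of tub between -0.135 and 0.135 m and z of ball0_center in the frame of tub between -0.005 and 0.05 m and x of ball1_center in the frame of tub between -0.1 and 0.1 m and y of ball1_center in the frame of tub between -0.135 and 0.135 m and z of ball1_center in the frame of tub between -0.005 and 0.05 m and x of ball2_center in the frame of tub between -0.1 and 0.1 m and y of ball2_center in the frame of tub between -0.135 and 0.135 m and z of ball2_center in the frame of tub between -0.005 and 0.05 m and x of ball3_center in the frame of tub between -0.1 and 0.1 m and y of ball3_center in the frame of tub between -0.135 and 0.135 m and z of ball3_center in the frame of tub between -0.005 and 0.05 m and x of ball4_center in the frame of tub between -0.1 and 0.1 m and y of ball4_center in the frame of tub between -0.135 and 0.135 m and z of ball4_center in the frame of tub between -0.005 and 0.05 m and x of ball5_center in the frame of tub between -0.1 and 0.1 m and y of ball5_center in the frame of tub between -0.135 and 0.135 m and z of ball5_center in the frame of tub between -0.005 and 0.05 m and x of cutter0_mid in the frame of sieve between -0.077 and 0.077 m and y of cutter0_mid in the frame of sieve between -0.075 and 0.075 m and z of cutter0_mid in the frame of sieve between -0.005 and 0.06 m and x of cutter1_mid in the frame of sieve between -0.077 and 0.077 m and y of cutter1_mid in the frame of sieve between -0.075 and 0.075 m and z of cutter1_mid in the frame of sieve between -0.005 and 0.06 m and horizontal distance between sieve and pan below 0.04 m and z of sieve in the frame of pan below 0.012 m and angle between sieve's own z axis and vertical below 0.08 rad and linear speed of sieve below 0.02 m/s and contact force between the fingers and sieve below 0.2 N); the robot touches nothing.
It fails at once if a bystander (canister, oil bottle, pepper mill, scraper or tin) is shoved more than 40 mm or knocked over (distance of any of canister, oil, mill, scraper, tin from where it was at the start of the episode above 0.04 m or angle between any of canister, oil, mill, scraper, tin's own z axis and vertical above 0.5 rad).
It fails at once if the sieve is dropped or banged onto the pan (over 80 N) (contact force between sieve and pan above 80 N).
It also fails if it takes over 51 s, if anything falls off the work surface, if the arm or the gripper's body presses on something with over 40 N, if the wrist force passes 120 N, or if a joint passes its speed limit or range.

### The arm

A 7-joint arm with a two-finger parallel gripper is mounted at the origin on the work surface. World frame = base frame: x ahead of the robot, y to its left, z up, the work surface at z = 0. Lengths are in m, angles in rad, forces in N, time in s.
With the tool pointing down it reaches from about 0.4 to 0.85 m from the base axis. Payload 10.4 kg.
Tool frame: the origin (TCP) lies between the finger pads; the fingertips stand 19 mm ahead of it and the grasp point (between the pads) is the TCP (manip.tip_reach is the z of the fingertips in the tool frame, in m); z points along the fingers, y is the direction in which the jaws open and shut (so a half turn about z gives the same grasp; the last joint's range is limited). The gripper opens to 85 mm and grips with 20 to 120 N. Pads are 22 mm wide; open, the fingers measure 114 mm over their backs; the gripper's body (76 mm by 85 mm) begins 54 mm behind the grasp point. The pads swing forward as they close: fully open they stand 13 mm farther back than shut.
Start: joints at [1.117, 0.332, -0.065, 1.46, 0.022, 1.35, -0.088], TCP at [0.261, -0.568, 0.25] pointing down, gripper open.
Joint ranges: [-2.6, 2.6], [-0.5, 2.12], [-1.47, 1.34], [0.16, 2.42], [-1.27, 4.41], [0.06, 2.06], [-2.6, 2.6]. Speed limits (rad/s): [2.22, 2.22, 2.79, 2.79, 3.14, 3.14, 3.14].

### API

Orientations are given as a unit quaternion [x, y, z, w].
In Python, from workcell import sensors, cams, manip gives the robot as it stands.
- The arm moves only by the shell command python3 -m jog 'ROWS' [FORCE]. ROWS is JSON, a list of rows, each a list of 3 entries, a list of its own where there are three numbers: the shift along the world's x, y, z in m, then the turn, a rotation vector about the world's x, y, z in rad, then the opening in per cent of the stroke, from 0 (shut) to 100 (fully open). In form: [[[dx, dy, dz], [wx, wy, wz], grip], ...]. A call has 1 to 5 rows; each row shifts and turns the pose as measured when the row begins; what a row does not reach is not made up. A row lasts 1/8 s, in which the tool goes at most 62.5 mm and 10.7 degrees, less where a joint would pass 70% of its speed; a pose out of reach is approached as far as the arm can. A call with a gripper value outside its range is refused whole. The fingers move at their own pace and stop on an object; FORCE is the grip in N (left out, the last holds). Time passes only in rows, so rows that do not move let the fingers close. It gives the time, the measured TCP pose, the force and the opening at its end, in the units of the state.
- sensors.get_obs(): the state, without advancing time (a new reading comes with each control period).
- cams.camera(name): name is "side" or "top"; returns (picture, depth): 400x640x3 uint8, red, green, blue; 400x640 float32, m along the optical axis (not along the pixel's ray), 0 where there is no reading.
- cams.camera_model(name): a dict with "intrinsics" (3x3 intrinsics, pixels), "k1" (the pictures are not rectified: a ray, as slopes to the right and down, at radius r is drawn at 1 + k1 r^2 times it, then the intrinsics apply), "view" (4x4, takes a point from world to camera coordinates). Camera axes: x right, y down, z forward; pixel columns grow to the right and rows downward; lengths in m; the calibration is good to about 2 mm. A picture is of the moment at which its call begins. camera_model takes no time and is no camera call.
- manip.hand_in(): hands the job in, once; it reports no verdict.
The state is a dict: "clock": time; "joint_pos": joint angles; "joint_velocities": joint speeds; "tau": joint torques, N m; "position": TCP position; "ee_rot": TCP orientation; "ft_force": force on the tool from outside, world axes, zero at the start; "torque": the same for the moment, N m; "grip_width": opening from 0.0 (shut) to 1.0 (fully open).
Only numpy, scipy, OpenCV 4.12 (cv2) and the standard library are available. Lean on these libraries where they do the work, as an engineer would, in place of code of your own. Each camera call takes 0.05 s, during which the arm holds its last target.

## Working session

There is one attempt and no reset: what is moved stays moved. The work goes in short steps, Python scripts to look and compute and a shell command to move; the robot and the scene stay as the last step left them, time stands still between calls to the robot, and variables do not carry over. Pictures are saved under pics/ and viewed, and the job is handed in when it is done.

```bash
mkdir -p pics; cat > h.py <<'E'
import numpy as np, cv2
from workcell import sensors, cams, manip
def snap(n,tag):
    p,d=cams.camera(n); np.savez(f'pics/{tag}.npz',p=p,d=d)
    cv2.imwrite(f'pics/{tag}.png',p[:,:,::-1]); return p,d
def world(n,d,uv,z=None):
    m=cams.camera_model(n);K=np.array(m['intrinsics']);k1=m['k1'];V=np.array(m['view'])
    out=[]
    for u,v in uv:
        x=(u-K[0,2])/K[0,0];y=(v-K[1,2])/K[1,1]
        r=np.hypot(x,y);s=r
        for _ in range(20): s=r/(1+k1*s*s)
        f=s/r if r>0 else 1
        ray=np.array([x*f,y*f,1.])
        R=V[:3,:3];t=V[:3,3];c=-R.T@t;w=R.T@ray
        if z is not None: k=(z-c[2])/w[2]
        else: k=d[int(round(v)),int(round(u))]
        out.append(c+k*w)
    return np.array(out)
E
python3 - <<'E'
from h import *
for n in('side','top'):
    snap(n,n+'0'); m=cams.camera_model(n); V=np.array(m['view']); print(n,np.round(-V[:3,:3].T@V[:3,3],3),m['k1'])
print(sensors.get_obs())
E
```

```text
side [0.065 1.257 0.931] -0.014188040204764192
top [0.351 0.017 1.395] -0.010485616066043384
{'clock': 0.1, 'joint_pos': array([ 1.11739607,  0.33279051, -0.06472467,  1.46085671,  0.02161099,
        1.34991179, -0.08848077]), 'joint_velocities': array([ 2.21413755e-03,  1.73054980e-04,  9.45358773e-04, -2.47096480e-03,
       -1.54282480e-03, -5.15019221e-05, -9.94802239e-04]), 'tau': array([ 1.61954838e-03, -6.26745844e+01,  4.91570507e-02, -3.92427027e+01,
        1.62532000e-02,  7.10554625e-03, -9.05011166e-05]), 'position': array([ 0.26087495, -0.56760433,  0.24960719]), 'ee_rot': array([ 9.76883894e-01,  2.13769628e-01, -1.65414056e-04, -6.13229340e-04]), 'ft_force': array([ 0.22086141, -0.5530729 ,  0.17094442]), 'torque': array([-0.00949214,  0.07251708, -0.02417727]), 'grip_width': 1.0021249039624587}
```

View pics/top0.png

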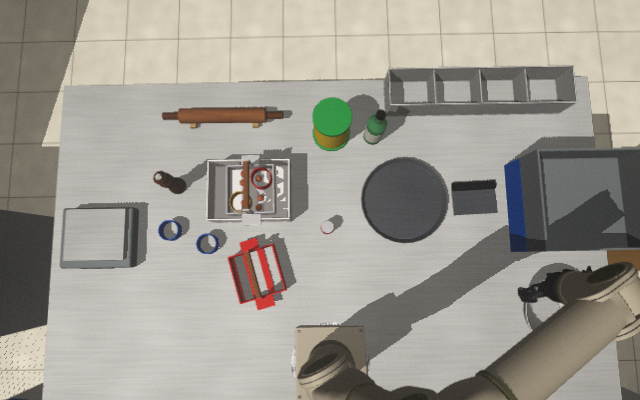

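View pics/side0.png

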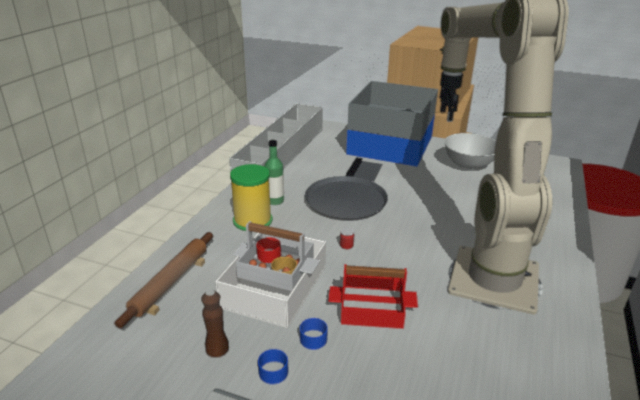

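```bash
python3 - <<'E'
import cv2
p=cv2.imread('pics/top0.png'); cv2.imwrite('pics/c1.png',cv2.resize(p[145:235,195:305],None,fx=6,fy=6,interpolation=cv2.INTER_CUBIC))
p=cv2.imread('pics/side0.png'); cv2.imwrite('pics/c2.png',cv2.resize(p[210:330,205:335],None,fx=5,fy=5,interpolation=cv2.INTER_CUBIC))
E
```

```text
(no output)
```

View pics/c1.png

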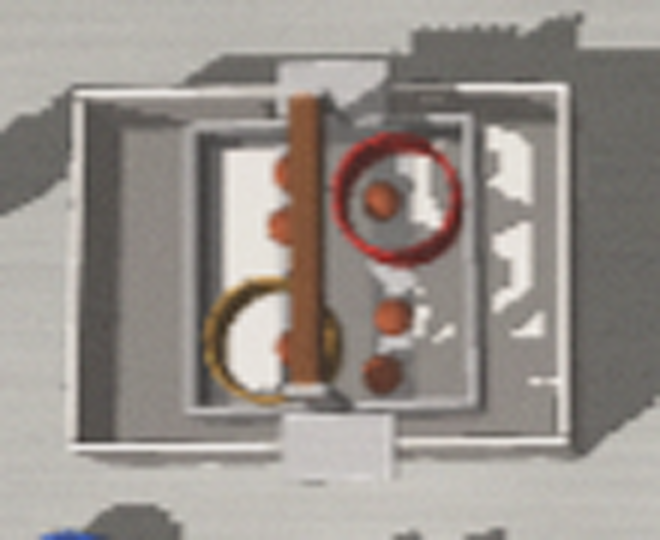

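View pics/c2.png

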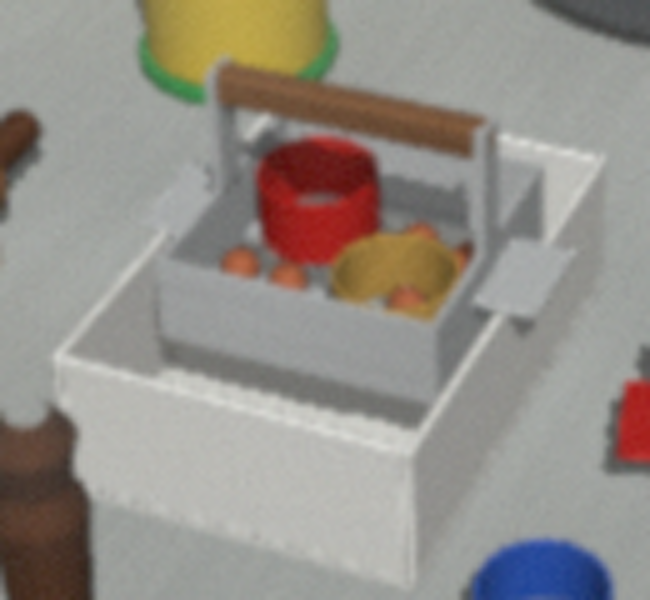

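```bash
python3 - <<'E'
from h import *
D=np.load('pics/top0.npz');p,d=D['p'],D['d']
f=lambda L:[(195+(a+.5)/6-.5,145+(b+.5)/6-.5) for a,b in L]
h=world('top',d,f([(305,97),(306,383)]),.185);print('handle',h.round(4),h.mean(0).round(4))
t=world('top',d,f([(75,90),(567,87),(568,446),(75,446)]),.09);print('tub',t.round(4),t.mean(0).round(4))
w=world('top',d,f([(195,127),(472,122),(477,405),(190,410)]),.11);print('sv',w.round(4),w.mean(0).round(4))
e=[(362,199),(448,199),(405,157),(405,242)]
q=world('top',d,e,.018);print('pan',q.round(4),q.mean(0).round(4))
for n,uv,z in(('tin',(327,227),.055),('can',(332,117),.18),('oil',(381,115),.23),('mill',(158,178),.175),('scr',(474,196),.01)):
    print(n,world('top',d,[uv],z)[0].round(3))
# depth-based handle
yy,xx=np.mgrid[155:215,240:252]
P=world('top',d,[(u,v) for u,v in zip(xx.ravel(),yy.ravel())]);P=P[(P[:,2]>.17)]
print(len(P),P.min(0).round(3),P.max(0).round(3),P.mean(0).round(4),np.median(P[:,2]));c=np.polyfit(P[:,0],P[:,1],1);print('slope',c)
# pan by colour
m=(p.astype(int).sum(2)<230).astype(np.uint8)[140:260,355:450]
n,l,s,c=cv2.connectedComponentsWithStats(m);i=1+np.argmax(s[1:,4]);print(s[i],c[i]+[355,140],world('top',d,[c[i]+[355,140]],.02))
print(world('side',np.load('pics/side0.npz')['d'],[(205+247/5,210+95/5)]).round(3),world('side',np.load('pics/side0.npz')['d'],[(205+350/5,210+107/5)]).round(3))
E
```

```text
handle [[0.6354 0.2485 0.185 ]
 [0.4895 0.2467 0.185 ]] [0.5625 0.2476 0.185 ]
tub [[0.6639 0.3929 0.09  ]
 [0.6609 0.1233 0.09  ]
 [0.4641 0.1238 0.09  ]
 [0.4683 0.3887 0.09  ]] [0.5643 0.2572 0.09  ]
sv [[0.6376 0.322  0.11  ]
 [0.6378 0.1728 0.11  ]
 [0.4849 0.1702 0.11  ]
 [0.4847 0.3223 0.11  ]] [0.5612 0.2468 0.11  ]
pan [[ 0.5345 -0.119   0.018 ]
 [ 0.5297 -0.4124  0.018 ]
 [ 0.6786 -0.272   0.018 ]
 [ 0.3862 -0.2594  0.018 ]] [ 0.5323 -0.2657  0.018 ]
tin [0.438 0.002 0.055]
can [ 0.771 -0.018  0.18 ]
oil [ 0.757 -0.162  0.23 ]
mill [0.589 0.518 0.175]
scr [ 0.54  -0.505  0.01 ]
307 [0.351 0.017 0.17 ] [0.642 0.26  1.395] [0.5593 0.2469 0.1909] 0.18372443410516626
slope [0.14228282 0.16732942]
[  7  18  84  85 822] [403.07542579 204.51216545] [[ 0.5130384  -0.25790437  0.02      ]]
[[0.617 0.26  0.176]] [[0.557 0.26  0.183]]
```

```bash
python3 -m jog '[[[0.02,0.03,0.01],[0,0,-0.03],100],[[0.02,0.055,0.01],[0,0,-0.03],100],[[0.02,0.055,0],[0,0,-0.03],100],[[0.02,0.055,0],[0,0,-0.03],100],[[0.02,0.055,0],[0,0,-0.03],100]]' 80; python3 -m jog '[[[0.02,0.055,0],[0,0,-0.03],100],[[0.02,0.055,0],[0,0,-0.03],100],[[0.02,0.055,0],[0,0,-0.03],100],[[0.02,0.055,0],[0,0,-0.03],100],[[0.02,0.055,0],[0,0,-0.03],100]]'
```

```text
clock: 0.72
position: [0.3595, -0.3129, 0.2671]
ee_rot: [0.991, 0.134, -0.001, -0.002]
ft_force: [2.1, 0.2, 0.6]
grip_width: 0.999
clock: 1.35
position: [0.4603, -0.0283, 0.2667]
ee_rot: [0.998, 0.056, -0.001, -0.001]
ft_force: [0.5, -1.6, 0.3]
grip_width: 0.998
```

```bash
python3 -m jog '[[[0.02,0.055,0],[0,0,-0.022],100],[[0.02,0.055,0],[0,0,-0.022],100],[[0.02,0.055,0],[0,0,-0.022],100],[[0.02,0.055,0],[0,0,-0.022],100],[[0.02,0.045,0],[0,0,-0.02],100]]'; python3 -m jog '[[[0,0.005,0],[0,0,0],100],[[0,0,0],[0,0,0],100]]'; python3 - <<'E'
from h import *
snap('top','top1');snap('side','side1')
o=sensors.get_obs();print(o['position'],o['ee_rot'],o['ft_force'],o['joint_pos'].round(2))
E
```

```text
clock: 1.98
position: [0.5618, 0.2453, 0.266]
ee_rot: [1.0, -0.001, -0.001, -0.001]
ft_force: [0.4, -0.6, 0.5]
grip_width: 1.0
clock: 2.22
position: [0.561, 0.254, 0.2641]
ee_rot: [1.0, 0.002, -0.003, -0.002]
ft_force: [0.7, -0.9, -0.3]
grip_width: 1.004
[0.56114429 0.25293844 0.26447378] [ 0.9999945   0.00104173 -0.00271291 -0.00160038] [-1.40231963  0.01108717 -0.09781295] [ 0.08  0.4  -0.76  1.43  0.27  1.42 -2.25]
```

View pics/side1.png

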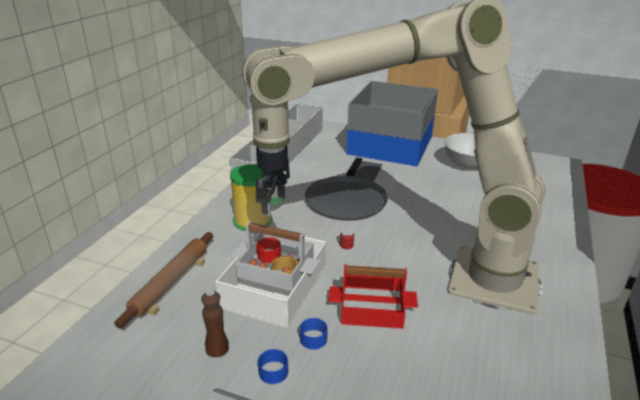

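```bash
python3 -m jog '[[[0.001,-0.005,-0.025],[0,0,0],100],[[0,0,-0.025],[0,0,0],100],[[0,0,-0.025],[0,0,0],100],[[0,0,-0.015],[0,0,0],100],[[0,0,0],[0,0,0],100]]'; python3 - <<'E'
from h import *
p,d=snap('side','side2');cv2.imwrite('pics/c3.png',cv2.resize(p[130:330,205:335,::-1],None,fx=3,fy=3))
o=sensors.get_obs();print(o['position'],o['ee_rot'],o['ft_force'])
E
```

```text
clock: 2.95
position: [0.5638, 0.2398, 0.1745]
ee_rot: [1.0, -0.004, -0.0, 0.0]
ft_force: [0.0, 1.0, 0.4]
grip_width: 0.999
[0.56414654 0.24004273 0.17527603] [ 9.99993002e-01 -3.71765651e-03  4.17211605e-04 -1.10195789e-05] [0.11128017 0.77534094 1.15994912]
```

View pics/c3.png

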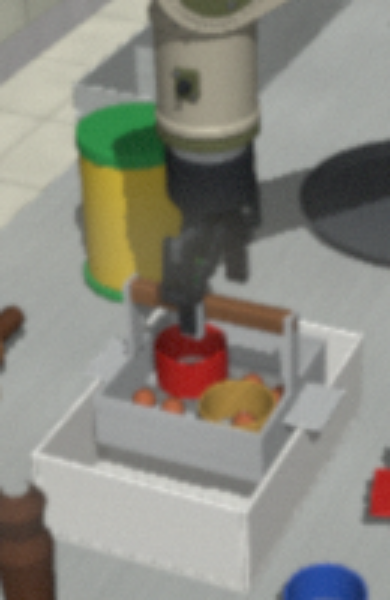

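```bash
python3 -m jog '[[[-0.001,0.007,-0.001],[0,0,0],100],[[0,0,0],[0,0,0],50],[[0,0,0],[0,0,0],20],[[0,0,0],[0,0,0],0],[[0,0,0],[0,0,0],0]]' 110;python3 -m jog '[[[0,0,0],[0,0,0],0],[[0,0,0],[0,0,0],0]]'
```

```text
clock: 3.62
position: [0.5641, 0.2489, 0.1774]
ee_rot: [1.0, -0.003, 0.002, -0.001]
ft_force: [2.3, 1.4, -3.5]
grip_width: 0.169
clock: 3.88
position: [0.564, 0.2489, 0.1774]
ee_rot: [1.0, -0.003, 0.002, -0.001]
ft_force: [0.0, 0.8, 0.2]
grip_width: 0.168
```

```bash
python3 -m jog '[[[0,0,0.01],[0,0,0],0],[[0,0,0.012],[0,0,0],0],[[0,0.004,0.005],[0,0,0],0],[[0,0.003,0],[0,0,0],0],[[0,0,0],[0,0,0],0]]'; python3 - <<'E'
from h import *
p,d=snap('side','side3');cv2.imwrite('pics/c4.png',cv2.resize(p[130:330,205:335,::-1],None,fx=3,fy=3))
o=sensors.get_obs();print(o['position'],o['ee_rot'],o['ft_force'],o['torque'],o['grip_width'])
E
```

```text
clock: 4.5
position: [0.5628, 0.2553, 0.204]
ee_rot: [1.0, -0.003, 0.0, -0.0]
ft_force: [-0.3, 0.2, -6.1]
grip_width: 0.165
[0.56282237 0.25511752 0.20396115] [ 9.99993776e-01 -3.51017381e-03  3.55629452e-04  4.73061710e-06] [ 0.35278758  0.4968104  -8.00012329] [ 0.02089279 -0.03979107 -0.03883301] 0.167808321382051
```

View pics/c4.png

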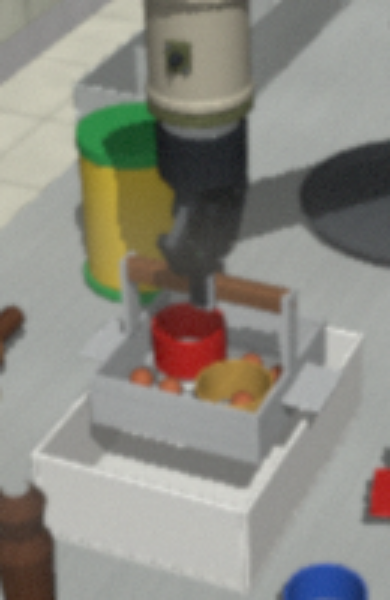

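```bash
python3 -m jog '[[[0,0.03,0],[0,0,0],0],[[0,-0.03,0],[0,0,0],0],[[0,-0.03,0],[0,0,0],0],[[0,0.03,0],[0,0,0],0],[[0,0.03,0],[0,0,0],0]]'; python3 -m jog '[[[0,-0.03,0],[0,0,0],0],[[0,-0.03,0],[0,0,0],0],[[0,0.03,0],[0,0,0],0],[[0,0.03,0],[0,0,0],0],[[0,-0.03,0],[0,0,0],0]]'; python3 - <<'E'
from h import *
p,d=snap('side','side4');cv2.imwrite('pics/c5.png',cv2.resize(p[130:330,205:335,::-1],None,fx=3,fy=3))
o=sensors.get_obs();print(o['position'],o['ee_rot'],o['ft_force'],o['torque'],o['grip_width'])
E
```

```text
clock: 5.18
position: [0.564, 0.2818, 0.2024]
ee_rot: [1.0, -0.006, -0.0, 0.002]
ft_force: [-0.3, 0.5, -5.5]
grip_width: 0.164
clock: 5.8
position: [0.5623, 0.2563, 0.2013]
ee_rot: [1.0, -0.003, -0.001, 0.0]
ft_force: [-0.2, -1.0, -6.7]
grip_width: 0.165
[0.56444475 0.24805087 0.20078089] [ 9.99973482e-01 -6.54377936e-03 -8.91705318e-04  3.06907915e-03] [ 4.24158366 -5.2361489  -7.14589133] [-0.5144122  -0.5979274   0.01154493] 0.16552440784122874
```

View pics/c5.png

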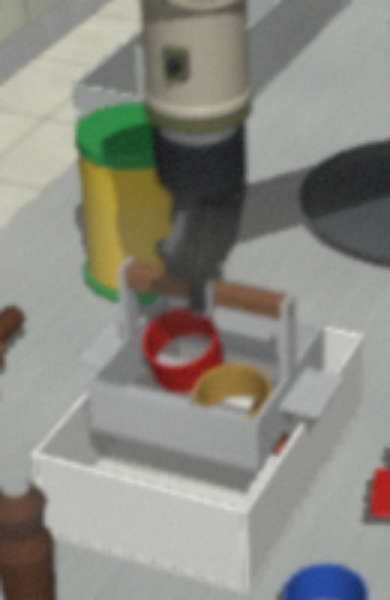

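```bash
python3 -m jog '[[[0,0.03,0.001],[0,0,0],0],[[0,0.03,0],[0,0,0],0],[[0,-0.03,0],[0,0,0],0],[[0,-0.03,0],[0,0,0],0],[[0,0.01,0],[0,0,0],0]]'; python3 -m jog '[[[0,0,0],[0,0,0],0],[[0,0,0],[0,0,0],0]]'; python3 - <<'E'
from h import *
p,d=snap('side','side5');a=cv2.resize(p[205:305,205:335,::-1],None,fx=6,fy=6,interpolation=2)
cv2.imwrite('pics/c6.png',a)
p,d=snap('top','top5');cv2.imwrite('pics/c7.png',cv2.resize(p[145:235,195:305,::-1],None,fx=6,fy=6,interpolation=2))
o=sensors.get_obs();print(o['position'],o['ee_rot'],o['ft_force'],o['torque'],o['grip_width'])
E
```

```text
clock: 6.48
position: [0.5659, 0.2543, 0.2002]
ee_rot: [1.0, -0.009, -0.001, 0.005]
ft_force: [0.3, 0.7, -5.9]
grip_width: 0.168
clock: 6.72
position: [0.5655, 0.2554, 0.2]
ee_rot: [1.0, -0.009, -0.001, 0.005]
ft_force: [-0.2, 0.4, -5.9]
grip_width: 0.166
[0.56530696 0.25594351 0.20015645] [ 0.99995388 -0.00848505 -0.00148718  0.00424725] [ 0.17582684  0.34633892 -6.73490943] [0.03412074 0.03472503 0.02954835] 0.16799271471037305
```

View pics/c6.png

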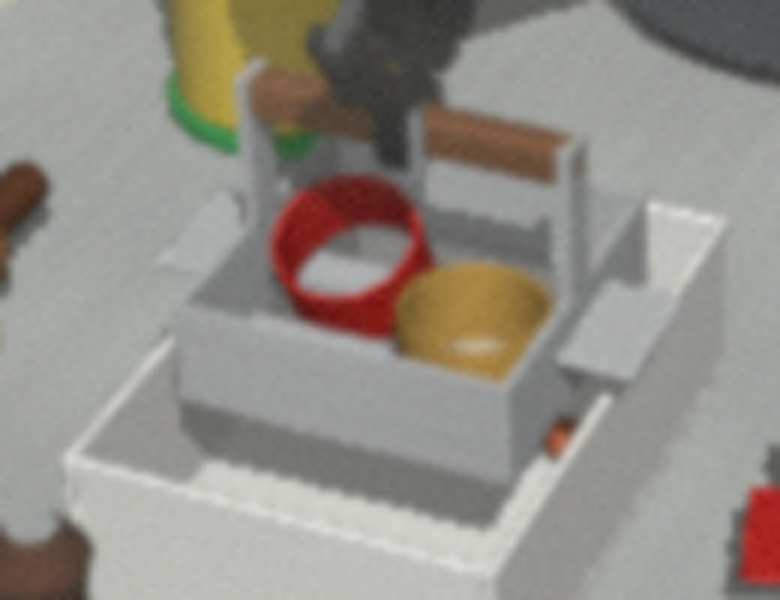

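View pics/c7.png

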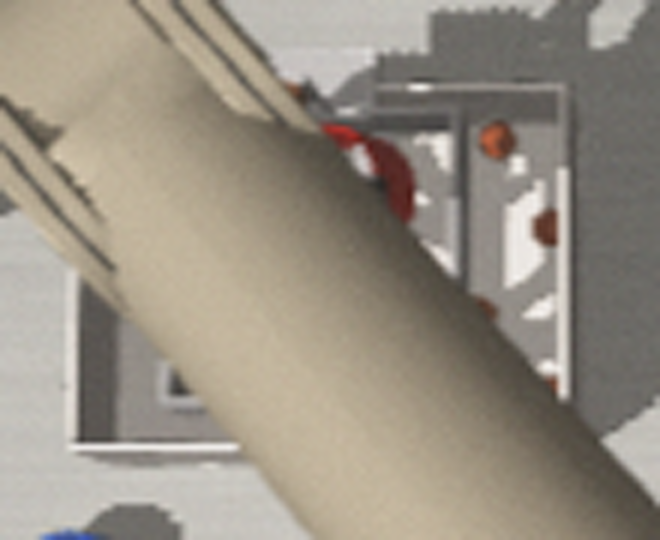

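```bash
python3 -m jog '[[[-0.002,0.035,0],[0.01,0,0.017],0],[[0,-0.035,0],[0,0,0],0],[[0,-0.035,0],[0,0,0],0],[[0,0.035,0],[0,0,0],0],[[0,0.035,0],[0,0,0],0]]'; python3 -m jog '[[[0,-0.035,0],[0,0,0],0],[[0,-0.035,0],[0,0,0],0],[[0,0.035,0],[0,0,0],0],[[0,0.035,0],[0,0,0],0],[[0,-0.035,0],[0,0,0],0]]'; python3 -m jog '[[[0,-0.035,0],[0,0,0],0],[[0,0.035,0],[0,0,0],0],[[0,0.035,0],[0,0,0],0],[[0,-0.035,0],[0,0,0],0],[[0,0,0],[0,0,0],0]]'; python3 -m jog '[[[0,0,0],[0,0,0],0],[[0,0,0],[0,0,0],0]]'; python3 - <<'E'
from h import *
p,d=snap('side','side6');a=cv2.resize(p[205:305,205:335,::-1],None,fx=6,fy=6,interpolation=2)
cv2.imwrite('pics/c8.png',a)
p,d=snap('top','top6');cv2.imwrite('pics/c9.png',cv2.resize(p[145:235,195:305,::-1],None,fx=6,fy=6,interpolation=2))
o=sensors.get_obs();print(o['position'],o['ee_rot'],o['ft_force'],o['torque'],o['grip_width'],o['joint_pos'].round(2))
E
```

```text
clock: 7.45
position: [0.5647, 0.2887, 0.2]
ee_rot: [1.0, -0.002, -0.001, 0.0]
ft_force: [0.0, -0.1, -5.8]
grip_width: 0.165
clock: 8.07
position: [0.5624, 0.2612, 0.2]
ee_rot: [1.0, 0.004, -0.002, -0.002]
ft_force: [0.2, -1.1, -6.7]
grip_width: 0.165
clock: 8.7
position: [0.5637, 0.2584, 0.1993]
ee_rot: [1.0, 0.002, -0.001, -0.001]
ft_force: [-0.2, -1.3, -6.5]
grip_width: 0.164
clock: 8.95
position: [0.5635, 0.259, 0.1995]
ee_rot: [1.0, 0.002, -0.001, -0.001]
ft_force: [0.3, -0.0, -6.6]
grip_width: 0.165
[0.5633211  0.25942717 0.19955593] [ 0.99999447  0.00266929 -0.00133774 -0.00146677] [-1.36461857 -0.61577094 -7.14456932] [0.05734673 0.01447006 0.00761288] 0.16229076208716356 [ 0.07  0.46 -0.77  1.51  0.32  1.3  -2.29]
```

View pics/c8.png

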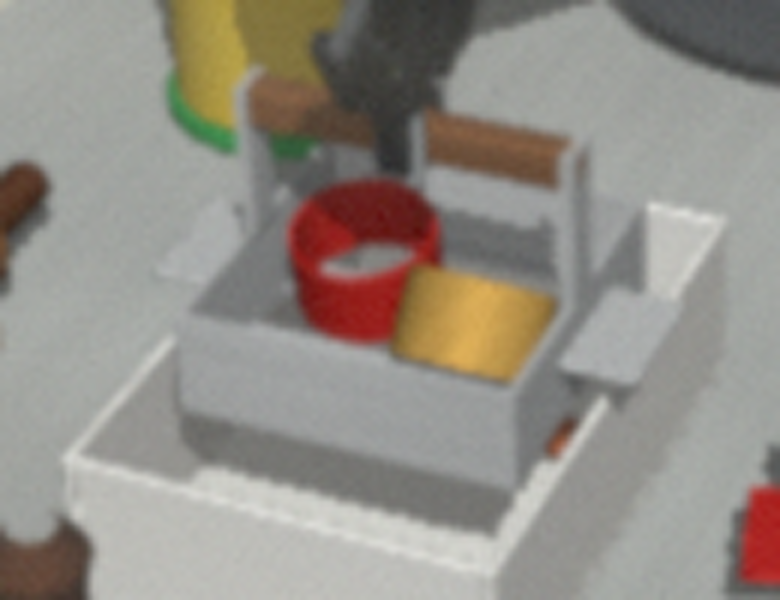

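View pics/c9.png

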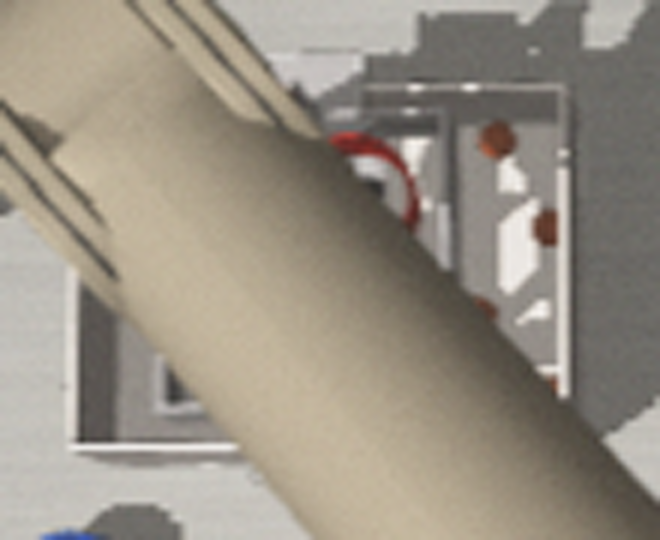

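```bash
python3 -m jog '[[[0,0,0.03],[0,0,0],0],[[0,0,0.03],[0,0,0],0],[[0,0,0.03],[0,0,0],0],[[0,0,0.03],[0,0,0],0],[[0,0,0],[0,0,0],0]]'; python3 - <<'E'
from h import *
p,d=snap('side','side7');a=cv2.resize(p[175:305,205:335,::-1],None,fx=4.6,fy=4.6,interpolation=2)
cv2.imwrite('pics/c10.png',a)
p,d=snap('top','top7');cv2.imwrite('pics/c11.png',cv2.resize(p[145:235,195:305,::-1],None,fx=6,fy=6,interpolation=2))
E
```

```text
clock: 9.68
position: [0.5623, 0.2601, 0.3222]
ee_rot: [1.0, 0.003, -0.002, -0.002]
ft_force: [-0.3, -0.9, -7.3]
grip_width: 0.164
```

View pics/c10.png

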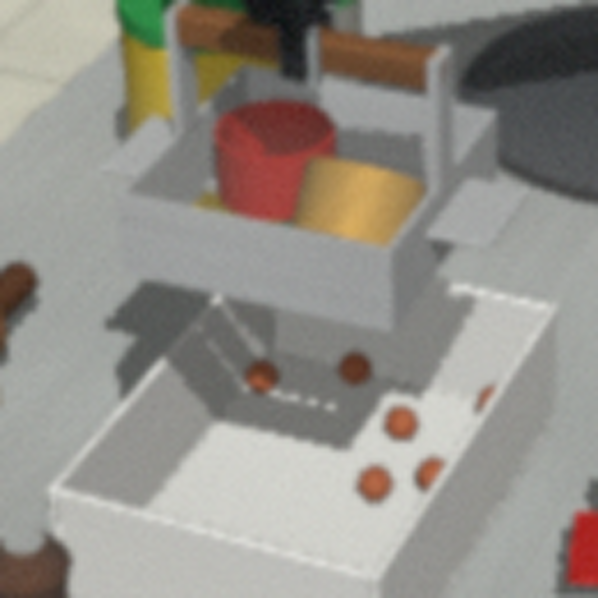

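View pics/c11.png

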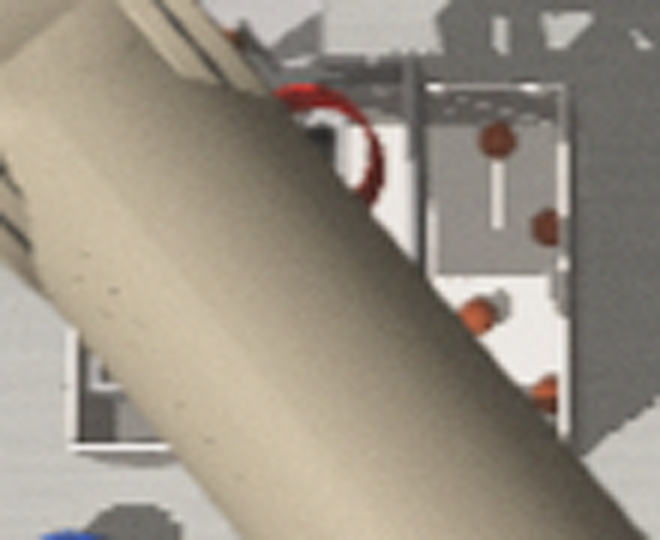

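```bash
python3 -m jog '[[[0,-0.01,0],[0,0,0],0],[[-0.001,-0.02,0],[0,0,0],0],[[-0.002,-0.03,0],[0,0,0],0],[[-0.002,-0.035,0],[0,0,0],0],[[-0.002,-0.035,0],[0,0,0],0]]';python3 -m jog '[[[-0.002,-0.035,0],[0,0,0],0],[[-0.002,-0.035,0],[0,0,0],0],[[-0.002,-0.035,0],[0,0,0],0],[[-0.002,-0.035,0],[0,0,0],0],[[-0.002,-0.035,0],[0,0,0],0]]'; python3 - <<'E'
from h import *
snap('side','side8')
E
```

```text
clock: 10.4
position: [0.5515, 0.1244, 0.3112]
ee_rot: [1.0, 0.005, -0.009, 0.001]
ft_force: [0.2, -0.3, -5.6]
grip_width: 0.168
clock: 11.02
position: [0.5374, -0.0614, 0.3048]
ee_rot: [1.0, 0.003, -0.014, 0.002]
ft_force: [0.8, 0.3, -6.1]
grip_width: 0.164
```

View pics/side8.png

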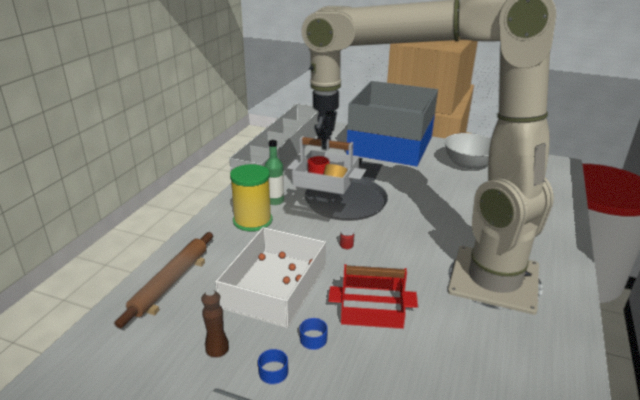

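```bash
python3 -m jog '[[[0,-0.035,0],[0,-0.007,0],0],[[0,-0.035,0],[0,-0.007,0],0],[[0,-0.035,0],[0,-0.007,0],0],[[0,-0.035,0],[0,-0.007,0],0],[[0,-0.03,0],[0,0,0],0]]';python3 -m jog '[[[0,-0.02,0],[0,0,0],0],[[0,-0.005,0],[0,0,0],0],[[0,0,0],[0,0,0],0],[[0,0,0],[0,0,0],0]]'
```

```text
clock: 11.7
position: [0.5323, -0.2444, 0.2983]
ee_rot: [1.0, -0.001, -0.004, 0.002]
ft_force: [-0.2, 0.3, -6.6]
grip_width: 0.163
clock: 12.2
position: [0.5309, -0.2706, 0.2958]
ee_rot: [1.0, -0.002, -0.005, 0.001]
ft_force: [-0.2, 0.3, -6.2]
grip_width: 0.167
```

```bash
python3 -m jog '[[[0.001,0.003,-0.02],[0,-0.005,0],0],[[0.001,0.003,-0.03],[0,-0.005,0],0],[[0,0,-0.03],[0,0,0],0],[[0,0,-0.03],[0,0,0],0],[[0,0,-0.02],[0,0,0],0]]';python3 -m jog '[[[0,0,-0.01],[0,0,0],0],[[0,0,0],[0,0,0],0]]'; python3 - <<'E'
from h import *
p,d=snap('side','side9');cv2.imwrite('pics/c12.png',cv2.resize(p[100:230,285:400,::-1],None,fx=4.6,fy=4.6,interpolation=2))
p,d=snap('top','top9');cv2.imwrite('pics/c13.png',cv2.resize(p[145:255,350:460,::-1],None,fx=5,fy=5,interpolation=2))
E
```

```text
clock: 12.82
position: [0.5358, -0.2579, 0.1656]
ee_rot: [1.0, 0.003, 0.003, 0.001]
ft_force: [0.0, 0.2, -5.4]
grip_width: 0.166
clock: 13.08
position: [0.5357, -0.2559, 0.1547]
ee_rot: [1.0, 0.004, 0.002, 0.001]
ft_force: [-0.1, -0.5, -5.5]
grip_width: 0.165
```

View pics/c12.png

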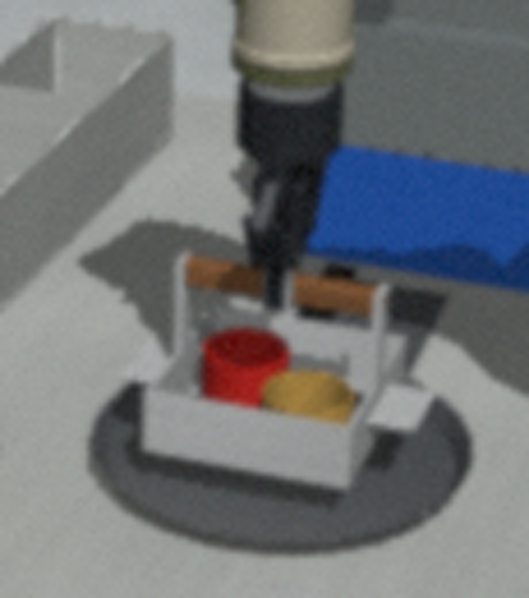

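View pics/c13.png

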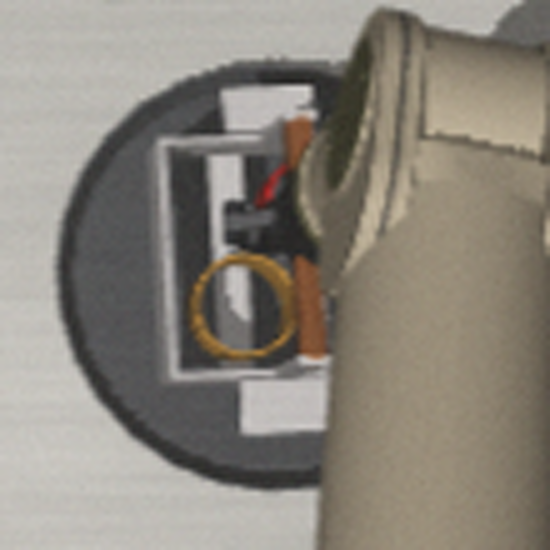

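```bash
python3 - <<'E'
from h import *
z=.155-.117
f=lambda L:[(350+(a+.5)/5-.5,145+(b+.5)/5-.5) for a,b in L]
c=world('top',None,f([(160,142),(172,380)]),z+.05);print(c.round(4)); u=(c[0]-c[1])/np.linalg.norm(c[0]-c[1]);n=np.array([u[1],-u[0],0]);print(c.mean(0)+n*.077, np.arctan2(u[1],u[0]))
q=world('top',None,f([(60,275),(275,60),(272,488)]),.02);print(q.round(4))
E
```

```text
[[ 0.6098 -0.1786  0.088 ]
 [ 0.4539 -0.1808  0.088 ]]
[ 0.53296027 -0.25668066  0.088     ] 0.014172845553239378
[[ 0.5322 -0.1174  0.02  ]
 [ 0.6796 -0.2703  0.02  ]
 [ 0.3855 -0.2556  0.02  ]]
```

```bash
python3 -m jog '[[[0,-0.008,-0.01],[0,0,0],0],[[0,0,-0.008],[0,0,0],0],[[0,0,-0.004],[0,0,0],0],[[0,0,-0.003],[0,0,0],0],[[0,0,0],[0,0,0],0]]'
```

```text
clock: 13.8
position: [0.5368, -0.2656, 0.1304]
ee_rot: [1.0, 0.003, 0.004, 0.002]
ft_force: [-0.4, 0.4, -5.7]
grip_width: 0.166
```

```bash
python3 -m jog '[[[0,0,-0.003],[0,0.006,0],0],[[0,0,-0.002],[0,0,0],0],[[0,0,0],[0,0,0],0]]'; python3 -m jog '[[[0,0,-0.002],[0,0,0],0],[[0,0,0],[0,0,0],0]]'
```

```text
clock: 14.18
position: [0.5371, -0.2655, 0.1254]
ee_rot: [1.0, 0.003, 0.001, 0.002]
ft_force: [0.2, -0.4, -5.8]
grip_width: 0.164
clock: 14.42
position: [0.5372, -0.2655, 0.1234]
ee_rot: [1.0, 0.003, 0.001, 0.002]
ft_force: [-0.7, -0.3, -6.9]
grip_width: 0.166
```

```bash
python3 -m jog '[[[0,0,-0.0015],[0,0,0],0],[[0,0,0],[0,0,0],0]]'; python3 -m jog '[[[0,0,-0.0015],[0,0,0],0],[[0,0,0],[0,0,0],0]]'
```

```text
clock: 14.68
position: [0.5372, -0.2655, 0.1219]
ee_rot: [1.0, 0.003, 0.001, 0.002]
ft_force: [-0.2, -0.2, -5.7]
grip_width: 0.168
clock: 14.92
position: [0.5375, -0.2657, 0.1215]
ee_rot: [1.0, 0.003, 0.001, 0.002]
ft_force: [0.1, -0.0, -5.6]
grip_width: 0.167
```

```bash
python3 -m jog '[[[0,0,-0.0015],[0,0,0],0],[[0,0,0],[0,0,0],0]]'; python3 -m jog '[[[0,0,-0.0015],[0,0,0],0],[[0,0,0],[0,0,0],0]]'
```

```text
clock: 15.18
position: [0.5377, -0.2659, 0.1215]
ee_rot: [1.0, 0.003, 0.002, 0.003]
ft_force: [1.1, 0.9, -5.6]
grip_width: 0.165
clock: 15.42
position: [0.5378, -0.266, 0.1214]
ee_rot: [1.0, 0.003, 0.002, 0.003]
ft_force: [0.2, 0.9, -4.5]
grip_width: 0.164
```

```bash
python3 -m jog '[[[0,0,0],[0,0,0],20],[[0,0,0],[0,0,0],24],[[0,0,0],[0,0,0],40],[[0,0,0],[0,0,0],60],[[0,0,0],[0,0,0],100]]' 20; python3 -m jog '[[[0,0,0],[0,0,0],100],[[0,0,0],[0,0,0],100]]'; python3 - <<'E'
from h import *
p,d=snap('side','side10');cv2.imwrite('pics/c14.png',cv2.resize(p[100:230,285:400,::-1],None,fx=4.6,fy=4.6,interpolation=2))
E
```

```text
clock: 16.05
position: [0.5391, -0.2664, 0.1221]
ee_rot: [1.0, 0.003, 0.003, 0.004]
ft_force: [0.1, -0.2, 0.3]
grip_width: 0.794
clock: 16.3
position: [0.5392, -0.2664, 0.1221]
ee_rot: [1.0, 0.003, 0.003, 0.004]
ft_force: [0.7, -0.6, 0.3]
grip_width: 1.002
```

View pics/c14.png

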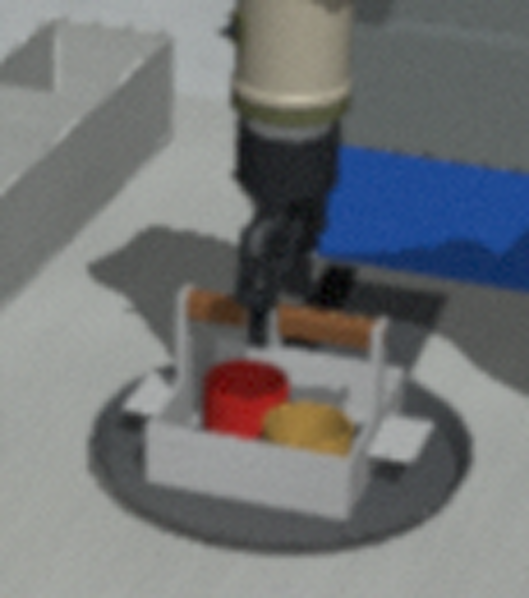

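Released; now straight up, then clear and check.

```bash
python3 -m jog '[[[0,0,0.015],[0,0,0],100],[[0,0,0.025],[0,0,0],100],[[0,0,0.04],[0,0,0],100],[[0,0,0.05],[0,0,0],100],[[0,0,0.05],[0,0,0],100]]'; python3 -m jog '[[[-0.03,-0.05,0],[0,0,0],100],[[-0.04,-0.05,0],[0,0,0],100],[[-0.04,-0.05,0],[0,0,0],100],[[-0.03,-0.05,0],[0,0,0],100],[[0,0,0],[0,0,0],100]]'; python3 - <<'E'
from h import *
p,d=snap('side','side11')
p,d=snap('top','top11');cv2.imwrite('pics/c15.png',cv2.resize(p[80:260,140:500,::-1],None,fx=2.2,fy=2.2,interpolation=2))
E
```

```text
clock: 16.98
position: [0.5371, -0.2653, 0.3079]
ee_rot: [1.0, 0.004, 0.002, 0.002]
ft_force: [0.9, -0.3, -0.4]
grip_width: 0.996
clock: 17.6
position: [0.3953, -0.4674, 0.32]
ee_rot: [1.0, 0.006, 0.008, 0.006]
ft_force: [-0.3, 0.7, 0.5]
grip_width: 0.999
```

View pics/c15.png

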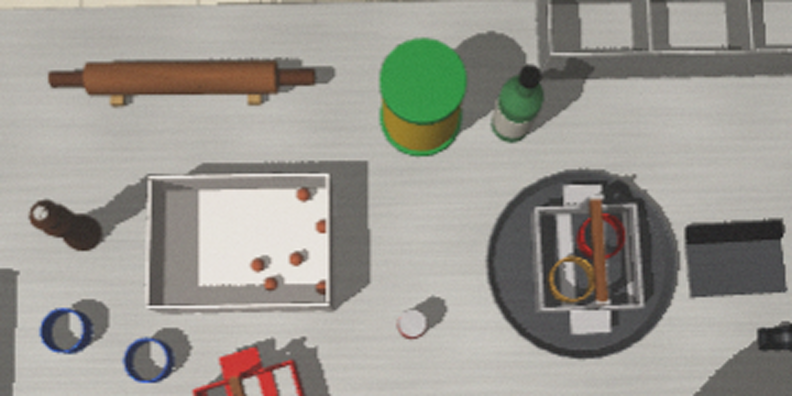

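View pics/side11.png

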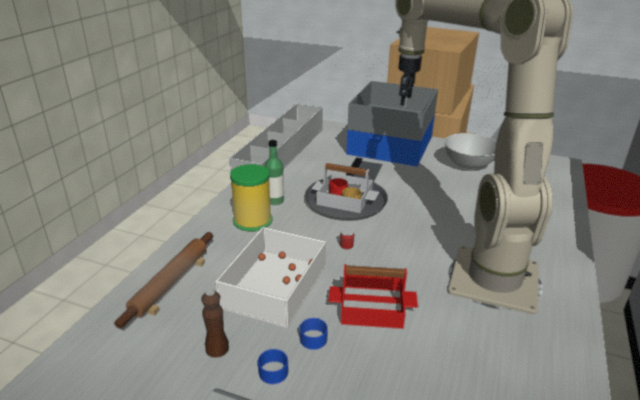

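```bash
python3 - <<'E'
from h import *
f=lambda L:[(140+(a+.5)/2.2-.5,80+(b+.5)/2.2-.5) for a,b in L]
c=world('top',None,f([(536,208),(637,206),(642,306),(541,309)]),.054);print(c.round(3),c.mean(0).round(4))
print(manip.hand_in())
E
```

```text
[[ 0.612 -0.189  0.054]
 [ 0.613 -0.343  0.054]
 [ 0.46  -0.343  0.054]
 [ 0.458 -0.191  0.054]] [ 0.5357 -0.2668  0.054 ]
the job is handed in; nothing more can be done
None
```

The job is done and handed in at about 17.7 s of the 51 s allowed; no verdict was reported. I gripped the sieve by its handle and lifted it about 25 mm. I then shook it along its y until the balls had dropped, carried it over, set it down on the pan and let go.

- **Balls:** pictures from both cameras after the shaking show all six in the tub.
- **Cutters:** both are inside the sieve. The brass one tipped over during the shaking but was standing upright again in the final pictures.
- **Sieve position:** its centre measures about (0.536, -0.267), against the pan's centre at (0.532, -0.266), so it is about 4 mm off. It looks level.
- **Set-down:** the wrist force hardly changed as the sieve touched down. I took the contact from the tool stopping at 0.1215 m, which is the expected height. After release the force reading fell to about zero.
- **Other things:** the canister, bottle, mill, scraper and tin look unmoved in the pictures; I did not measure them again. The arm is clear of everything.

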